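# Dock the spare battery and hold the charging station up

## Task

Gently seat the spare battery pack that stands on the bench fully down onto the two pegs of the empty bay of the charging station, and let go of it. Then lift the whole station, with both packs in place, by its carrying handle to about 10 cm clear of the bench without tipping it, and finish while still holding it there, level and still. Leave the glue bottle, the tape roll and the varnish tin alone.

Things in the scene. Friction and masses are not known exactly. Their poses are not given: they have to be found in the camera images.
- station: Loose two-bay battery charging station, 0.4 kg: black deck 110 (x) by 260 (y) mm, lime stripe round its edge, deck top 24 mm above the underside. Origin: centre of its underside, at bench level while it stands; y runs along the deck through both bays (centres at y +85 and -85 mm), z up; it may stand at any yaw. With both packs in, it hangs balanced from its handle.
- handle: Carrying handle fixed over the middle of the station (same origin and axes): lime bar 104 mm long along x, 22 mm wide (y), 22 mm high, its centre 150 mm and top 161 mm above the station's underside, on a post at each end, 80 mm clear between the posts. Can be straddled from above, the fingers closing along the station's y.
- handle_grip (a point): Centre of the handle bar, 150 mm above the middle of the station's underside; axes as the station's.
- free_bay (a point): Centre of the empty bay on the deck's top, at station (0, +85, 24) mm, axes as the station's. Two upright steel pegs, 10 mm across, tapered tips, rise 16 mm above the deck 22 mm either side of it along y. A fully seated pack has its origin here and its y along the station's y, either way round.
- used_bay (a point): Centre of the other bay on the deck's top surface, at station (0, -85, 24) mm, where the docked pack sits.
- spare_pack: The pack to dock, upright on the bench: black block, lime cap, 50 (x) by 76 (y) by 66 (z) mm, 0.2 kg. Origin: centre of its underside. Its side faces 50 mm apart are flat up to 58 mm: grip across x. In its underside two round holes, 13 mm across, 20 mm deep, 22 mm either side of centre along y. It drops over the pegs by its own weight or a light push and stands flat on the deck when home.
- docked_pack: An identical pack already seated in the other bay of the station; origin at the centre of its underside, y along the station's y. It stays there.
- glue_bottle: Bystander: white glue bottle with red cap and green label, 60 mm across, 170 mm tall; origin at the centre of its underside.
- tape_roll: Bystander: blue tape roll lying flat, 90 mm across, 25 mm high; origin at the centre of its underside.
- varnish_tin: Bystander: small tin with a yellow label, 56 mm across, 75 mm tall; origin at the centre of its underside.

How it is judged (in metres and radians):
On the way:
1. the spare pack is fully down on the pegs of the empty bay and has been let go, while the station stands on the bench (distance between spare_pack and free_bay below 0.006 m and angle between the z axis of spare_pack and the z axis of station, either way round below 0.06 rad and contact force between the fingers and spare_pack below 0.2 N and height (world z) of station below 0.01 m), for 0.2 s.
At the end, for the whole second after the job is handed in: Gripper holds the handle bar; station underside 60 to 150 mm above the bench, tilt under 0.10 rad, under 20 mm/s and 0.1 rad/s, nothing else carrying it; both packs untouched and seated (origin within 6 mm of the bay centre, within 0.06 rad of square to the deck) (height (world z) of station between 0.06 and 0.15 m and angle between station's own z axis and vertical below 0.1 rad and linear speed of station below 0.02 m/s and angular speed of station below 0.1 rad/s and contact force between the fingers and handle above 5 N and distance between spare_pack and free_bay below 0.006 m and angle between the z axis of each of spare_pack, docked_pack and the z axis of station, either way round below 0.06 rad and distance between docked_pack and used_bay below 0.006 m and contact force between the fingers and spare_pack below 0.2 N and contact force between the fingers and docked_pack below 0.2 N and contact force between station and glue_bottle below 0.2 N and contact force between station and tape_roll below 0.2 N and contact force between station and varnish_tin below 0.2 N); the arm keeps its last pose, push and grip.
It fails at once if the station is tipped more than 0.35 rad (20 degrees) (angle between station's own z axis and vertical above 0.35 rad).
It fails at once if the spare pack is rammed onto or dropped on the station (over 60 N) (contact force between spare_pack and station above 60 N).
It fails at once if the glue bottle is moved by more than 30 mm or tipped over (distance of glue_bottle from where it was at the start of the episode above 0.03 m or angle between glue_bottle's own z axis and vertical above 0.4 rad).
It fails at once if the tape roll is moved by more than 30 mm or tipped over (distance of tape_roll from where it was at the start of the episode above 0.03 m or angle between tape_roll's own z axis and vertical above 0.4 rad).
It fails at once if the varnish tin is moved by more than 30 mm or tipped over (distance of varnish_tin from where it was at the start of the episode above 0.03 m or angle between varnish_tin's own z axis and vertical above 0.4 rad).
It also fails if it takes over 58 s, if anything falls off the work surface, if the arm or the gripper's body presses on something with over 40 N, if the wrist force passes 120 N, or if a joint passes its speed limit or range.

## Robot

A 6-joint arm with a two-finger parallel gripper is mounted at the origin on the work surface. World frame = base frame: x ahead of the robot, y to its left, z up, the work surface at z = 0. Lengths are in mm, angles in rad, forces in N, time in s.
With the tool pointing down it reaches from about 350 to 875 mm from the base axis. Payload 4.2 kg.
Tool frame: the origin (TCP) lies midway between the tips of the shut fingers; the grasp point (between the pads) lies 19 mm behind it; z points along the fingers, y is the direction in which the jaws open and shut (so a half turn about z gives the same grasp; the last joint's range is limited). The gripper opens to 85 mm and grips with 20 to 120 N. Pads are 22 mm wide; open, the fingers measure 114 mm over their backs; the gripper's body (76 mm by 85 mm) begins 54 mm behind the grasp point. The pads swing forward as they close: fully open they stand 13 mm farther back than shut.
Start: joints at [-0.875, 0.385, 0.008, 0, -1.194, -0.259], TCP at [264.413, -566.29, 231.312] pointing down, gripper open.
Joint ranges: [-3.14, 3.14], [-1.21, 2.06], [-1.07, 1.41], [-3.16, 2.05], [-2.99, -0.16], [-3.1, 3.1]. Speed limits (rad/s): [2.79, 2.79, 3.14, 3.14, 3.14, 3.14].

## Interface

Orientations are given as a unit quaternion [x, y, z, w].
In Python, from bench import read_state, get_image, job_done, search_frame, regions_of gives the robot as it stands.
- The arm moves only by the tool servo_tool, never from a script. Its arguments are lists of equal length, an entry for each row: "turn": the turn, a rotation vector about the world's x, y, z in rad, a list of three; "dp": the shift along the world's x, y, z in m, a list of three; "fingers": the finger opening in m, from 0 to 0.0854. In form: {"turn": [[rx, ry, rz], ...], "dp": [[tx, ty, tz], ...], "fingers": [fingers, ...]}. A call has exactly 5 rows; each row shifts and turns the pose as measured when the row begins; what a row does not reach is not made up. A row lasts 1/8 s, in which the tool goes at most 62.5 mm and 10.7 degrees, less where a joint would pass 70% of its speed; a pose out of reach is approached as far as the arm can. A call is refused whole if a number of a shift passes 0.0625 or a number of a turn 0.188, either way. A call with a gripper value outside its range is refused whole. The fingers move at their own pace and stop on an object; the grip force is fixed at half the most. Time passes only in rows, so rows that do not move let the fingers close, or fill a call up. It gives the time, the measured TCP pose, the force and the opening at its end, in the units of the state.
- read_state(): the state, without advancing time (a new reading comes with each control period).
- get_image(name): name is "scene" or "side" or "wrist"; returns a dict with "img" (480x640x3 uint8, red, green, blue), "vfov" (degrees; the focal length in pixels is half the picture's height over the tangent of half this angle, whatever the lens; pixels are square), "cx", "cy" (the principal point, pixels), "world_from_camera" (4x4, takes a point from camera to world coordinates); the wrist camera has in their place "mount" (4x4, takes a point from camera to tool coordinates, whose origin is the TCP and whose axes are the flange's). Camera axes: x right, y down, z forward; pixel columns grow to the right and rows downward; lengths in mm; the calibration is good to about 2 mm. A picture is of the moment at which its call begins: read the wrist's pose just before it. There is no depth.
- job_done(): hands the job in, once; it reports no verdict.
Trained networks look in the newest picture that a camera, given by its name, has taken for a name from the list of things; names that differ only in an ending like _2 or _b are one class to them, and where a whole thing is asked for, a point or a joint stands for the part that bears it (a point fixed in the world has none). Each returns a list of dicts, best first, with "score" (0 to 1); they miss things now and then, are a little off and sometimes report something else, mostly with a low value. They report only what shows in the picture. A call takes as long as a camera call.
- search_frame(query, camera): "box" ([left, top, width, height] in pixels, round what is visible of it).
- regions_of(query, camera): "region" (480x640 bool, what is visible of it) and "box" ([left, top, width, height] in pixels, round what is visible of it).
The state is a dict: "clock": time; "joints": joint angles; "joint_vel": joint speeds; "joint_efforts": joint torques, N m; "position": TCP position; "ee_rot": TCP orientation; "contact_force": force on the tool from outside, world axes, zero at the start; "wrist_torque": the same for the moment, N m; "gripper_width": finger opening in mm.
Only numpy, scipy, OpenCV 4.12 (cv2) and the standard library are available. Lean on these libraries where they do the work, as an engineer would, in place of code of your own. Each camera call takes 0.05 s, during which the arm holds its last target. There are 200 camera calls.

## Working session

There is one attempt and no reset: what is moved stays moved. The work goes in short steps, Python scripts to look and compute and a tool call to move; the robot and the scene stay as the last step left them, time stands still between calls to the robot, and variables do not carry over. Pictures are saved under pics/ and viewed, about 8 in all and at most 12, crops included, and the job is handed in when it is done.

Besides the shell and the picture viewer there is one more tool, called after "Request:" in YAML: its name, and indented under it one key for each argument. servo_tool: Moves the arm, as the interface text tells. Its arguments: {"type":"object","properties":{"turn":{"type":"array","items":{"type":"array","items":{"type":"number"}}},"dp":{"type":"array","items":{"type":"array","items":{"type":"number"}}},"fingers":{"type":"array","items":{"type":"number"}}},"required":["turn","dp","fingers"]}

```bash
mkdir -p pics; ls; python3 - <<'E'
from bench import *
import cv2,numpy as np
s=read_state();print(s['clock'],s['position'],s['ee_rot'])
ims=[]
for c in ['scene','side']:
    g=get_image(c);ims.append(g['img']);print(c,g['vfov'],g['cx'],g['cy'],np.round(g['world_from_camera'],4).tolist())
    for q in ['station','handle','spare_pack','docked_pack','glue_bottle','tape_roll','varnish_tin']:
        print(q,[(round(d['score'],2),np.round(d['box']).tolist()) for d in search_frame(q,c)][:3])
    cv2.imwrite(f'pics/{c}0.png',g['img'][:,:,::-1])
E
```

```text
pics
0.0 [ 264.17153814 -565.79822897  230.22148209] [-2.16579052e-01  9.76264487e-01  1.04248095e-03 -2.81321355e-04]
scene 54.29060081921447 323.60622856712934 244.4710131787603 [[-0.9006, 0.3473, -0.2612, 851.7134], [0.4346, 0.7122, -0.5513, 600.0944], [-0.0054, -0.61, -0.7924, 868.4134], [0.0, 0.0, 0.0, 1.0]]
station [(0.95, [288.0, 226.0, 130.0, 100.0]), (0.68, [277.0, 159.0, 39.0, 34.0]), (0.45, [489.0, 315.0, 52.0, 64.0])]
handle [(0.81, [343.0, 225.0, 26.0, 80.0])]
spare_pack [(0.81, [280.0, 158.0, 37.0, 38.0])]
docked_pack [(0.93, [372.0, 250.0, 43.0, 39.0]), (0.23, [288.0, 226.0, 128.0, 97.0])]
glue_bottle [(0.93, [485.0, 316.0, 56.0, 63.0])]
tape_roll [(0.68, [362.0, 176.0, 39.0, 32.0]), (0.5, [199.0, 227.0, 32.0, 37.0])]
varnish_tin [(0.68, [199.0, 227.0, 33.0, 38.0])]
side 44.951633396862924 323.65908788218326 236.58878864644603 [[-0.9633, -0.1737, 0.2048, 283.4178], [-0.2682, 0.5896, -0.7619, 1189.4322], [0.0116, -0.7888, -0.6145, 983.2436], [0.0, 0.0, 0.0, 1.0]]
station [(0.71, [266.0, 216.0, 113.0, 92.0]), (0.68, [334.0, 253.0, 38.0, 39.0])]
handle [(0.55, [311.0, 215.0, 27.0, 66.0])]
spare_pack [(0.8, [349.0, 181.0, 31.0, 33.0])]
docked_pack [(0.87, [334.0, 252.0, 41.0, 41.0])]
glue_bottle [(0.55, [354.0, 317.0, 36.0, 72.0])]
tape_roll [(0.59, [396.0, 224.0, 33.0, 27.0])]
varnish_tin [(0.91, [256.0, 188.0, 21.0, 33.0])]
```

```bash
python3 - <<'E'
import cv2,numpy as np
a=cv2.imread('pics/scene0.png')[140:400,180:560];b=cv2.imread('pics/side0.png')[160:400,230:450]
a=cv2.resize(a,None,fx=1.2,fy=1.2,interpolation=cv2.INTER_CUBIC)
a=cv2.resize(cv2.imread('pics/scene0.png')[150:390,190:550],(800,533),interpolation=cv2.INTER_CUBIC)
cv2.imwrite('pics/a.png',a)
b=cv2.resize(b,(550,600),interpolation=cv2.INTER_CUBIC);cv2.imwrite('pics/b.png',b)
E
```

```text
(no output)
```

View pics/a.png

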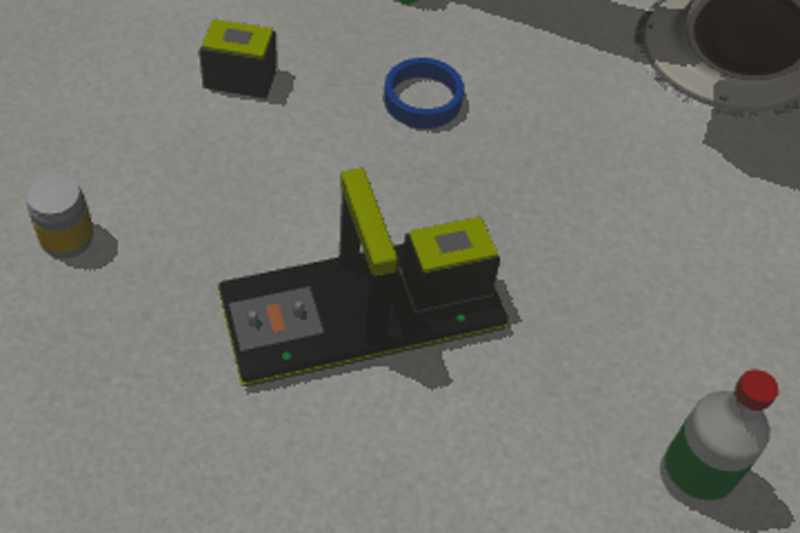

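View pics/b.png

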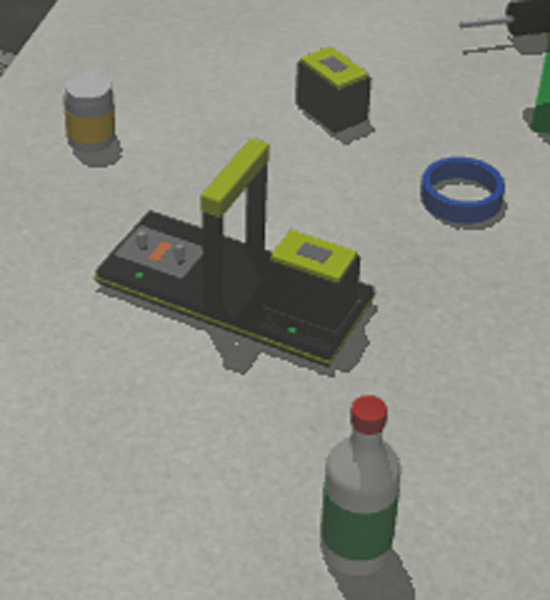

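The scene crop shows the station in the middle: free bay with pegs at about (275,315), the handle bar from (352,170) to (384,265), the docked pack at (452,245). The spare pack is at (240,55), the tin at (60,215), the tape at (425,92) and the glue at (710,440). The side crop agrees. Next I'll fit the poses from these corners.

```bash
cat > h.py <<'E'
from bench import *
import cv2,numpy as np
from scipy.optimize import least_squares
from scipy.spatial.transform import Rotation as R
def proj(W,T,f,cx,cy):
    P=(np.c_[W,np.ones(len(W))]@np.linalg.inv(T).T)[:,:3]
    return np.c_[cx+f*P[:,0]/P[:,2],cy+f*P[:,1]/P[:,2]]
def foc(v): return 240/np.tan(np.radians(v)/2)
SC=(np.array([[-0.9006,0.3473,-0.2612,851.7134],[0.4346,0.7122,-0.5513,600.0944],[-0.0054,-0.61,-0.7924,868.4134],[0,0,0,1]]),foc(54.2906),323.606,244.471)
SD=(np.array([[-0.9633,-0.1737,0.2048,283.4178],[-0.2682,0.5896,-0.7619,1189.4322],[0.0116,-0.7888,-0.6145,983.2436],[0,0,0,1]]),foc(44.95163),323.659,236.589)
def place(p,L):
    L=np.array(L,float);c,s=np.cos(p[2]),np.sin(p[2])
    return np.c_[p[0]+c*L[:,0]-s*L[:,1],p[1]+s*L[:,0]+c*L[:,1],L[:,2]]
def fit(obs,z0=0):  # obs: list of (cam, [(L),(px)])
    best=None
    def res(p):
        return np.concatenate([(proj(place(p,L),*c)-np.array(U,float)).ravel() for c,L,U in obs])
    for y in np.arange(-3,3.1,.75):
        r=least_squares(res,[500,-100,y],loss='soft_l1',x_scale=[100,100,1])
        if best is None or r.cost<best.cost: best=r
    return best.x,np.round(res(best.x).reshape(-1,2),1)
def ray(u,v,cam,z):
    T,f,cx,cy=cam;d=T[:3,:3]@[(u-cx)/f,(v-cy)/f,1];o=T[:3,3]
    return o+d*(z-o[2])/d[2]
E
python3 - <<'E'
from h import *
a=lambda P:np.array(P)*.45+[190,150]-.25
b=lambda P:np.array(P)*.4+[230,160]-.3
L=[(-55,130,0),(-55,-130,0),(55,130,24),(25,-47,90),(25,-123,90),(-25,-123,90),(-25,-47,90),(52,11,161),(52,-11,161),(-52,11,161),(-52,-11,161)]
x,r=fit([(SC,L,a([(243,384),(508,327),(220,284),(406,236),(483,217),(497,255),(420,271),(341,171),(362,168),(373,266),(396,262)])),
 (SD,L+[(55,-130,24)],b([(97,283),(329,363),(150,212),(291,232),(357,252),(345,279),(272,257),(256,141),(268,146),(203,192),(217,197),(374,292)]))])
print('station',x,'\n',r.tolist()); print('free',place(x,[(0,85,24),(0,-85,24)]))
for hx,hy in((25,38),(38,25)):
    C=[(hx,hy,66),(hx,-hy,66),(-hx,-hy,66),(-hx,hy,66)]
    x,r=fit([(SC,C+[(-hx,hy,0),(-hx,-hy,0)][::1],a([(208,20),(275,24),(270,57),(200,48),(203,88),(270,97)])),(SD,C,b([(330,47),(369,72),(336,87),(297,60)]))])
    print('spare',hx,x,abs(r).sum(),r.tolist())
for n,c,box,z in (('glue',SD,(354,317,36,72),0),('glue',SC,(485,316,56,63),0),('tape',SC,(362,176,39,32),12),('tape',SD,(396,224,33,27),12),('tin',SC,(199,227,33,38),37),('tin',SD,(256,188,21,33),37)):
    print(n,ray(box[0]+box[2]/2,box[1]+box[3]/2 if z else box[1]+box[3]-8,c,z))
E
```

```text
station [565.42823055 136.97946752  -1.77912659] 
 [[-0.6, 3.1], [-1.2, 2.5], [-1.3, -1.4], [-0.3, -3.1], [-0.2, -1.7], [2.0, 0.2], [0.9, 0.6], [-0.6, -0.3], [0.7, -1.1], [-0.1, -0.8], [1.1, -1.4], [-0.6, 2.3], [-0.1, 4.9], [-0.2, -0.5], [-0.4, -1.3], [1.9, 0.2], [-1.9, 1.7], [-2.0, 0.4], [-2.1, -1.0], [1.3, -0.5], [-1.4, 1.9], [1.4, 2.7], [0.8, -1.5]]
free [[648.59032867 119.39921053  24.        ]
 [482.26613243 154.5597245   24.        ]]
spare 25 [ 541.16244034 -208.39874034   -2.18044471] 13.099999999999998 [[0.3, -0.8], [-0.2, 0.5], [-1.4, -0.5], [-0.4, 0.2], [0.4, 1.0], [-0.7, 0.3], [-0.5, -0.4], [1.7, 0.7], [2.2, 0.7], [0.1, 0.1]]
spare 38 [ 543.29823421 -212.65692264   -1.94666162] 68.9 [[1.3, -3.0], [-9.2, -5.9], [-5.4, 0.2], [5.6, 5.4], [6.1, 6.2], [-4.5, 1.0], [1.8, -1.3], [0.4, -5.6], [-1.0, -0.2], [0.2, 4.6]]
glue [382.10155105 415.51574676   0.        ]
glue [370.46212266 434.51595838   0.        ]
tape [365.39403218 -82.23751488  12.        ]
tape [373.58916448 -79.3494697   12.        ]
tin [797.13112588 -80.58092255  37.        ]
tin [795.1161633  -81.17251492  37.        ]
```

Request:
servo_tool:
  dp:
    - [0.036, 0.046, 0]
    - [0.036, 0.046, 0]
    - [0.036, 0.046, 0]
    - [0.036, 0.046, 0]
    - [0.036, 0.046, 0]
  turn:
    - [0, 0, -0.13]
    - [0, 0, -0.13]
    - [0, 0, -0.13]
    - [0, 0, -0.13]
    - [0, 0, -0.13]
  fingers: [0.0854, 0.0854, 0.0854, 0.0854, 0.0854]

```text
clock: 1.42
position: [446.5, -332.8, 231.2]
ee_rot: [0.121, 0.993, -0.001, 0.0]
contact_force: [0.9, -0.1, 0.0]
gripper_width: 85.7
```

Request:
servo_tool:
  dp:
    - [0.036, 0.046, 0]
    - [0.03, 0.04, 0]
    - [0.02, 0.03, 0]
    - [0.008, 0.009, 0]
    - [0, 0, 0]
  turn:
    - [0, 0, -0.12]
    - [0, 0, -0.12]
    - [0, 0, -0.1]
    - [0, 0, -0.03]
    - [0, 0, 0]
  fingers: [0.0854, 0.0854, 0.0854, 0.0854, 0.0854]

```text
clock: 2.05
position: [545.7, -199.4, 231.9]
ee_rot: [0.304, 0.953, -0.001, 0.001]
contact_force: [0.7, -0.4, -0.6]
gripper_width: 85.6
```

```bash
python3 - <<'E'
from h import *
s=read_state();g=get_image('wrist');print(s['clock'],s['position'],s['ee_rot'],s['joints'])
print(g['vfov'],g['cx'],g['cy'],np.round(g['mount'],4).tolist())
print([(round(d['score'],2),np.round(d['box']).tolist()) for d in search_frame('spare_pack','wrist')])
cv2.imwrite('pics/w1.png',g['img'][:,:,::-1])
T=np.eye(4);T[:3,:3]=R.from_quat(s['ee_rot']).as_matrix();T[:3,3]=s['position'];cam=(T@g['mount'],foc(g['vfov']),g['cx'],g['cy'])
C=[(25,38,66),(25,-38,66),(-25,-38,66),(-25,38,66)]
print(proj(place((541.2,-208.4,-2.18),C),*cam))
E
```

```text
2.05 [ 545.7135357  -199.44355094  231.94169959] [ 3.04352534e-01  9.52557949e-01 -8.31904810e-04  1.48187222e-03] [-0.07053184  0.30812697 -0.1057342   0.00253391 -1.15445008 -2.11980458]
58.84499813253714 318.5095533530929 236.4742732513899 [[-0.0013, -0.9548, -0.2971, 75.1336], [1.0, -0.0013, -0.0002, -0.4343], [-0.0002, -0.2971, 0.9548, -142.0001], [0.0, 0.0, 0.0, 1.0]]
[(0.87, [269.0, 150.0, 69.0, 114.0])]
[[274.53652246 259.37533778]
 [270.12361697 160.06305513]
 [339.81601854 159.32063455]
 [339.38179349 258.74040446]]
```

View pics/w1.png

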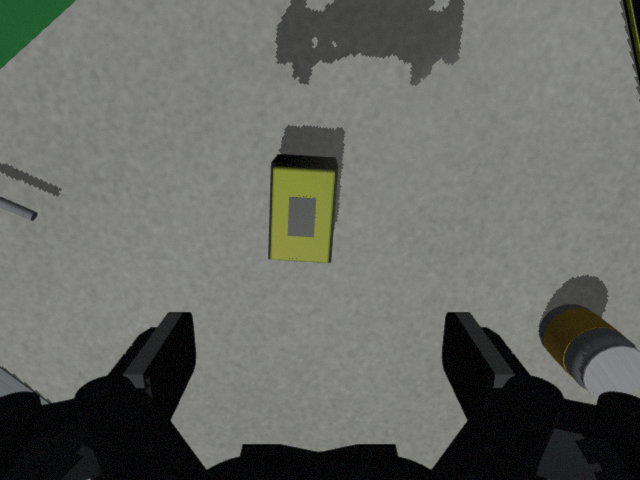

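The wrist view shows the cap with corners near (271,168), (335,168), (331,262) and (269,258). The cap is slightly inset from the body. I'll refine the pose by colour segmentation.

```bash
cat >> h.py <<'E'
def wcam():
    s=read_state();g=get_image('wrist')
    T=np.eye(4);T[:3,:3]=R.from_quat(s['ee_rot']).as_matrix();T[:3,3]=s['position']
    return s,g['img'],(T@g['mount'],foc(g['vfov']),g['cx'],g['cy'])
def limequad(img,box):
    x0,y0,w,h=[int(v) for v in box];m=np.zeros(img.shape[:2],np.uint8)
    hsv=cv2.cvtColor(img,cv2.COLOR_RGB2HSV);k=cv2.inRange(hsv,(25,120,60),(40,255,255))
    m[max(0,y0-8):y0+h+8,max(0,x0-8):x0+w+8]=k[max(0,y0-8):y0+h+8,max(0,x0-8):x0+w+8]
    c=max(cv2.findContours(m,cv2.RETR_EXTERNAL,cv2.CHAIN_APPROX_NONE)[0],key=cv2.contourArea)
    c=cv2.convexHull(c); return cv2.approxPolyN(c,4).reshape(-1,2).astype(float) if hasattr(cv2,'approxPolyN') else c
def jaw(q):
    y=R.from_quat(q).as_matrix()[:,1];return np.arctan2(y[1],y[0])
E
python3 - <<'E'
from h import *
s,img,cam=wcam()
q=limequad(img,search_frame('spare_pack','wrist')[0]['box']);print(q)
q=q[np.argsort(np.arctan2(*(q-q.mean(0)).T[::-1]))] # order by image angle: TL,TR,BR,BL
W=np.array([ray(u,v,cam,66) for u,v in q]);print(W)
c=W.mean(0);l=(W[3]+W[2]-W[0]-W[1])/2;w=(W[1]+W[2]-W[0]-W[3])/2
print('centre',c,'len',np.linalg.norm(l),'wid',np.linalg.norm(w),'yaw of short',np.arctan2(w[1],w[0]),'long-90',np.arctan2(l[1],l[0])-np.pi/2,'jaw',jaw(s['ee_rot']))
E
```

```text
[[337. 171.]
 [330. 262.]
 [271. 259.]
 [274. 167.]]
[[ 500.53909611 -208.82881664   66.        ]
 [ 529.35091717 -173.52953478   66.        ]
 [ 583.91701663 -218.11631535   66.        ]
 [ 555.4212215  -253.69479691   66.        ]]
centre [ 542.30706285 -213.54236592   66.        ] len 70.67657027716562 wid 45.57362235682702 yaw of short 0.8908687839685585 long-90 -2.2560013720970264 jaw 0.9508159154152592
```

Request:
servo_tool:
  dp:
    - [-0.0035, -0.014, -0.03]
    - [0, 0, -0.04]
    - [0, 0, -0.035]
    - [0, 0, -0.015]
    - [0, 0, 0]
  turn:
    - [0, 0, -0.06]
    - [0, 0, 0]
    - [0, 0, 0]
    - [0, 0, 0]
    - [0, 0, 0]
  fingers: [0.0854, 0.0854, 0.0854, 0.0854, 0.0854]

```text
clock: 2.88
position: [539.9, -219.6, 111.7]
ee_rot: [0.337, 0.941, -0.001, 0.004]
contact_force: [0.6, -0.1, 0.5]
gripper_width: 85.5
```

```bash
cat >> h.py <<'E'
def cap(query,z,save=None):
    s,img,cam=wcam()
    if save: cv2.imwrite(save,img[:,:,::-1])
    q=limequad(img,search_frame(query,'wrist')[0]['box'])
    q=q[np.argsort(np.arctan2(*(q-q.mean(0)).T[::-1]))]
    W=np.array([ray(u,v,cam,z) for u,v in q])
    c=W.mean(0);l=(W[3]+W[2]-W[0]-W[1])/2;w=(W[1]+W[2]-W[0]-W[3])/2
    R0=R.from_quat(s['ee_rot']).as_matrix();p=np.array(s['position'])
    print('quad',q.round().tolist(),'\npos',p.round(1),'tilt',R0[:2,2].round(4),'jaw',jaw(s['ee_rot']))
    print('centre',c.round(1),'vl',np.linalg.norm(l),'vw',np.linalg.norm(w),'yaw w',np.arctan2(w[1],w[0]),'yaw l-90',np.arctan2(l[1],l[0])-np.pi/2)
    print('centre in tool',(R0.T@(c-p)).round(1),s['clock'])
    return s,img,cam,c
E
python3 - <<'E'
from h import *
cap('spare_pack',66,'pics/w2.png')
E
```

```text
quad [[281.0, 191.0], [383.0, 188.0], [377.0, 331.0], [286.0, 331.0]] 
pos [ 539.9 -219.6  111.7] tilt [ 0.0075 -0.0044] jaw 0.8830505993502712
centre [ 541.5 -213.3   66. ] vl 71.32669849179234 vw 45.350594216564076 yaw w 0.8960696805618394 yaw l-90 -2.253315609247143
centre in tool [ 3.1  5.8 45.7] 2.875
```

Request:
servo_tool:
  dp:
    - [0.0016, 0.0063, -0.02]
    - [0, 0, -0.03]
    - [0, 0, -0.025]
    - [0, 0, -0.01]
    - [0, 0, 0]
  turn:
    - [0.004, 0.0075, 0.01]
    - [0, 0, 0]
    - [0, 0, 0]
    - [0, 0, 0]
    - [0, 0, 0]
  fingers: [0.0854, 0.0854, 0.0854, 0.0854, 0.0854]

```text
clock: 3.6
position: [546.0, -211.9, 27.8]
ee_rot: [0.331, 0.944, 0.001, 0.006]
contact_force: [-0.3, 0.3, 0.1]
gripper_width: 85.3
```

```bash
python3 - <<'E'
from h import *
cap('spare_pack',66,'pics/w3.png')
E
```

```text
quad [[221.0, 250.0], [395.0, 251.0], [383.0, 447.0], [234.0, 457.0]] 
pos [ 546.  -211.9   27.8] tilt [ 0.0112 -0.0014] jaw 0.8966675861999787
centre [ 538.2 -210.3   66. ] vl 65.00993286853478 vw 45.033679631907496 yaw w 0.9305176234202212 yaw l-90 -2.2531558385255614
centre in tool [  6.7  -3.4 -38.3] 3.6
```

Request:
servo_tool:
  dp:
    - [-0.0045, -0.0014, -0.008]
    - [0, 0, 0]
    - [0, 0, 0]
    - [0, 0, 0]
    - [0, 0, 0]
  turn:
    - [0.001, 0.011, -0.005]
    - [0, 0, 0]
    - [0, 0, 0]
    - [0, 0, 0]
    - [0, 0, 0]
  fingers: [0.0854, 0.0854, 0.0854, 0.0854, 0.0854]

```text
clock: 4.32
position: [543.4, -213.9, 22.8]
ee_rot: [0.333, 0.943, 0.0, 0.003]
contact_force: [0.4, -0.2, -0.5]
gripper_width: 85.5
```

```bash
python3 - <<'E'
from h import *
for i in range(2):
    s=read_state();R0=R.from_quat(s['ee_rot']).as_matrix()
    print(s['clock'],s['position'],R0[:2,2],jaw(s['ee_rot']),R0.T@(np.array([541.5,-213.3,66])-s['position']));get_image('wrist')
E
```

```text
4.325 [ 543.38538893 -213.8755092    22.83262552] [ 0.00651158 -0.00132983] 0.8913523251672257 [  1.57353381  -0.60502936 -43.17946332]
4.375 [ 543.3662414  -213.87979808   22.81456817] [ 0.00643677 -0.00135768] 0.8913871984875763 [  1.56300619  -0.59251746 -43.19729714]
```

Request:
servo_tool:
  dp:
    - [-0.002, 0, -0.004]
    - [0, 0, 0]
    - [0, 0, 0]
    - [0, 0, 0]
    - [0, 0, 0]
  turn:
    - [0.001, 0.007, 0]
    - [0, 0, 0]
    - [0, 0, 0]
    - [0, 0, 0]
    - [0, 0, 0]
  fingers: [0.0854, 0.03, 0.03, 0.03, 0.03]

```text
clock: 5.05
position: [541.6, -213.7, 18.6]
ee_rot: [0.333, 0.943, -0.0, -0.0]
contact_force: [0.5, -0.9, 0.2]
gripper_width: 49.4
```

Request:
servo_tool:
  dp:
    - [0, 0, 0]
    - [0, 0, 0.02]
    - [0, 0, 0.04]
    - [0, 0, 0.05]
    - [0, 0, 0.05]
  turn:
    - [0, 0, 0]
    - [0, 0, 0]
    - [0, 0, 0]
    - [0, 0, 0]
    - [0, 0, 0]
  fingers: [0.03, 0.03, 0.03, 0.03, 0.03]

```text
clock: 5.68
position: [534.6, -212.4, 174.4]
ee_rot: [0.334, 0.942, -0.001, -0.01]
contact_force: [1.1, -1.0, -2.4]
gripper_width: 49.5
```

```bash
python3 - <<'E'
from h import *
s,img,cam,c=cap('spare_pack',s_z if 's_z' in globals() else 66+read_state()['position'][2]-20,'pics/w4.png')
print(s['contact_force'],s['joints'],s['gripper_width'])
E
```

```text
quad [[225.0, 270.0], [412.0, 270.0], [400.0, 451.0], [237.0, 451.0]] 
pos [ 534.6 -212.4  174.4] tilt [-0.0201  0.0044] jaw 0.8890950126191672
centre [ 527.8 -207.   220.4] vl 53.88967550004652 vw 45.570632142646225 yaw w 0.8936777389339848 yaw l-90 -2.253823583270285
centre in tool [  9.5  -0.5 -45.8] 5.675
[ 1.06332022 -1.00157392 -2.44605411] [-0.09797394  0.35732718 -0.18404259 -0.00278214 -1.04982145 -2.153199  ] 49.45164103597738
```

View pics/w4.png

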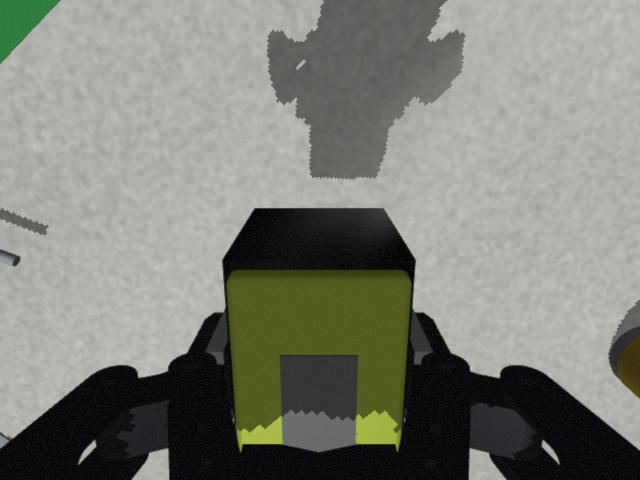

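The pack is held between the pads (49.5 mm opening). In the wrist view its front bottom edge is at row 209 and the cap front edge at row 270. Next I go near the free bay and look at it.

Request:
servo_tool:
  dp:
    - [0.025, 0.045, 0.025]
    - [0.025, 0.047, 0.02]
    - [0.025, 0.047, 0.015]
    - [0.025, 0.045, 0.01]
    - [0.025, 0.045, 0.005]
  turn:
    - [0, 0, 0]
    - [0, 0, 0]
    - [0, 0, 0]
    - [0, 0, 0]
    - [0, 0, 0]
  fingers: [0.03, 0.03, 0.03, 0.03, 0.03]

```text
clock: 6.4
position: [660.1, 19.7, 249.6]
ee_rot: [0.338, 0.941, -0.001, -0.01]
contact_force: [0.2, -0.1, -2.2]
gripper_width: 49.1
```

Request:
servo_tool:
  dp:
    - [0.025, 0.045, 0]
    - [0.012, 0.025, 0]
    - [0, 0, 0]
    - [0, 0, 0]
    - [0, 0, 0]
  turn:
    - [0, 0, 0]
    - [0, 0, 0]
    - [0, 0, 0]
    - [0, 0, 0]
    - [0, 0, 0]
  fingers: [0.03, 0.03, 0.03, 0.03, 0.03]

```text
clock: 7.02
position: [695.4, 95.0, 239.1]
ee_rot: [0.337, 0.941, -0.005, -0.017]
contact_force: [0.3, -0.3, -3.3]
gripper_width: 49.7
```

```bash
python3 - <<'E'
from h import *
s,img,cam=wcam();np.savez('w5.npz',T=cam[0],c=np.array(cam[1:]))
cv2.imwrite('pics/w5.png',img[:,:,::-1])
R0=R.from_quat(s['ee_rot']).as_matrix();print(s['clock'],s['position'],R0[:2,2],jaw(s['ee_rot']),s['contact_force'],s['joints'])
print(proj(place((565.4,137,-1.779),[(0,107,40),(0,63,40),(55,130,24),(-55,130,24),(55,-130,24),(-55,-130,24)]),*cam).round())
E
```

```text
7.025 [695.44767002  95.02064046 239.06384336] [-0.03576917  0.00280631] 0.8834974902916576 [ 0.30898841 -0.25177459 -3.30484384] [ 0.35883121  0.53318589  0.27399296 -0.01558829 -1.34414492 -2.61347843]
[[ 323.  168.]
 [ 297.  117.]
 [ 279.  219.]
 [ 395.  160.]
 [ 107.  -91.]
 [ 236. -178.]]
```

View pics/w5.png

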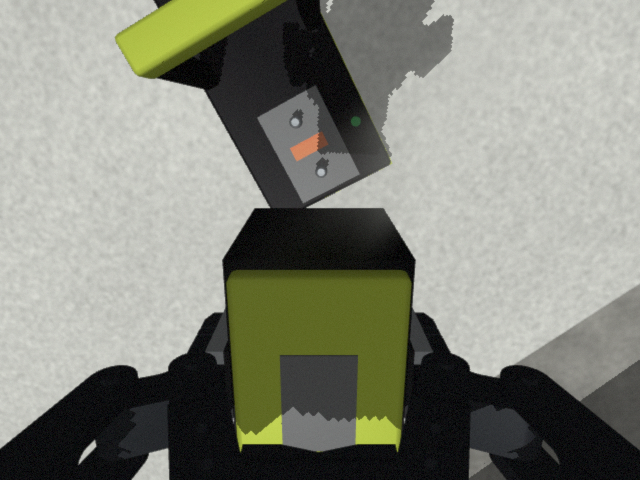

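Peg tips are at (295,122) and (321,172) in the picture, about 4 px from the prediction. The deck corner is at (391,163). The held pack's bottom front corners are (254,209) and (384,209). Now I compute the bay and the in-hand offset.

```bash
python3 - <<'E'
from h import *
d=np.load('w5.npz');cam=(d['T'],*d['c'])
img=cv2.cvtColor(cv2.imread('pics/w5.png'),cv2.COLOR_BGR2GRAY)
P=[]
for (u,v) in((295,122),(321,172)):
    w=img[v-9:v+10,u-9:u+10].astype(float);print(w.max());m=(w>165)
    m=(w>np.percentile(w,88));n,l,st,ce=cv2.connectedComponentsWithStats(m.astype(np.uint8))
    k=1+np.argmin(np.hypot(*(ce[1:]-9).T));P.append(ce[k]+[u-9,v-9]);print(P[-1],st[k])
    
W=[ray(*p,cam,40) for p in P];print(W,np.linalg.norm(W[0]-W[1]));c=(W[0]+W[1])/2;y=W[1]-W[0]
print('bay',c,'ydir',np.arctan2(y[1],y[0]))
print('corner',ray(391,163,cam,24),place((565.4,137,-1.779),[(-55,130,24)]))
# pack in tool
g=get_image('wrist');M=g['mount'];tc=(M,)+tuple(cam[1:])
for p in((254,209),(384,209)):print('bottom corner tool',ray(*p,tc,18.6))
for p in((224,262),(415,262)):print('body top corner tool',ray(*p,tc,18.6-60))
E
```

```text
181.0
[294.59090909 121.88636364] [ 5  5  8  8 44]
190.0
[320.63636364 171.95454545] [ 5  6  8  7 44]
[array([628.45783456, 120.17710396,  40.        ]), array([671.38888477, 111.21911229,  40.        ])] 43.855680214416665
bay [649.92335966 115.69810812  40.        ] ydir -0.2057084185729691
corner [704.15563723 159.87624275  24.        ] [[703.9611424  163.94085776  24.        ]]
bottom corner tool [ 36.29471372 -25.3887651   18.6       ]
bottom corner tool [36.22490399 24.98557318 18.6       ]
body top corner tool [ 37.06821382 -24.25252636 -41.4       ]
body top corner tool [ 36.99974443  23.94137306 -41.4       ]
```

Request:
servo_tool:
  dp:
    - [-0.008, 0.003, 0]
    - [-0.01, 0.004, 0]
    - [-0.01, 0.004, 0]
    - [-0.01, 0.004, 0]
    - [-0.01, 0.003, 0]
  turn:
    - [-0.002, -0.036, 0.16]
    - [0, 0, 0.18]
    - [0, 0, 0.18]
    - [0, 0, 0.18]
    - [0, 0, 0.18]
  fingers: [0.03, 0.03, 0.03, 0.03, 0.03]

```text
clock: 7.75
position: [646.0, 108.8, 241.7]
ee_rot: [-0.107, 0.994, 0.001, 0.003]
contact_force: [-0.9, 0.9, -2.7]
gripper_width: 49.0
```

Request:
servo_tool:
  dp:
    - [-0.01, 0.003, 0]
    - [-0.01, 0.003, 0]
    - [-0.01, 0.003, 0]
    - [-0.01, 0.003, 0]
    - [0, 0, 0]
  turn:
    - [0, 0, 0.18]
    - [0, 0, 0.18]
    - [0, 0, 0.18]
    - [0, 0, 0.18]
    - [0, 0, 0.18]
  fingers: [0.03, 0.03, 0.03, 0.03, 0.03]

```text
clock: 8.38
position: [603.3, 117.3, 245.4]
ee_rot: [-0.54, 0.842, 0.002, 0.004]
contact_force: [0.8, -0.3, -2.0]
gripper_width: 49.1
```

```bash
cat >> h.py <<'E'
def st():
    s=read_state();R0=R.from_quat(s['ee_rot']).as_matrix()
    print(s['clock'],np.round(s['position'],1),'tilt',R0[:2,2].round(4),'jaw',jaw(s['ee_rot']),'F',np.round(s['contact_force'],1),'q',np.round(s['joints'],2),s['gripper_width'])
    return s
E
python3 -c "
from h import *
st()"
```

```text
8.375 [603.3 117.3 245.4] tilt [0.0051 0.0087] jaw 2.711672911906268 F [ 0.8 -0.3 -2. ] q [ 0.45  0.35  0.   -0.01 -1.21 -0.88] 49.05225486988765
```

Request:
servo_tool:
  dp:
    - [0.003, 0.007, -0.005]
    - [0, 0, -0.005]
    - [0, 0, 0]
    - [0, 0, 0]
    - [0, 0, 0]
  turn:
    - [-0.009, 0.005, 0.18]
    - [0, 0, 0.18]
    - [0, 0, 0.18]
    - [0, 0, 0.18]
    - [0, 0, 0.18]
  fingers: [0.03, 0.03, 0.03, 0.03, 0.03]

```text
clock: 9.0
position: [605.6, 120.7, 238.9]
ee_rot: [0.859, -0.512, 0.0, -0.002]
contact_force: [-0.3, -0.3, -2.7]
gripper_width: 49.4
```

Request:
servo_tool:
  dp:
    - [0, 0, 0]
    - [0, 0, 0]
    - [0, 0, 0]
    - [0, 0, 0]
    - [0, 0, 0]
  turn:
    - [0, 0, 0.18]
    - [0, 0, 0.18]
    - [0, 0, 0.18]
    - [0, 0, 0.18]
    - [0, 0, 0.1]
  fingers: [0.03, 0.03, 0.03, 0.03, 0.03]

```text
clock: 9.62
position: [605.0, 116.7, 242.3]
ee_rot: [0.993, -0.115, 0.001, -0.004]
contact_force: [0.6, 0.2, -2.2]
gripper_width: 49.3
```

```bash
python3 -c "
from h import *
st()"
```

```text
9.625 [605.  116.7 242.3] tilt [0.0028 0.0076] jaw -1.8021392663315452 F [ 0.6  0.2 -2.2] q [ 0.45  0.36  0.   -0.01 -1.21  0.89] 49.31994519557196
```

Request:
servo_tool:
  dp:
    - [0.001, 0.008, -0.01]
    - [0, 0, 0]
    - [0, 0, 0]
    - [0, 0, 0]
    - [0, 0, 0]
  turn:
    - [-0.0076, 0.003, 0.02]
    - [0, 0, 0]
    - [0, 0, 0]
    - [0, 0, 0]
    - [0, 0, 0]
  fingers: [0.03, 0.03, 0.03, 0.03, 0.03]

```text
clock: 10.25
position: [605.8, 124.1, 232.5]
ee_rot: [0.994, -0.108, 0.0, -0.0]
contact_force: [0.7, 0.2, -1.5]
gripper_width: 49.4
```

```bash
python3 - <<'E'
from h import *
st();s,img,cam=wcam();np.savez('w6.npz',T=cam[0],c=np.array(cam[1:]))
cv2.imwrite('pics/w6.png',img[:,:,::-1])
b=np.array([649.9,115.7]);y=np.array([np.cos(-.2057),np.sin(-.2057)])
print(proj(np.array([[*(b-22*y),40],[*(b+22*y),40]]),*cam).round(1))
E
```

```text
10.25 [605.8 124.1 232.5] tilt [0.0007 0.0001] jaw -1.7865361370545347 F [ 0.7  0.2 -1.5] q [ 0.46  0.37 -0.01  0.   -1.19  0.89] 49.43489003157867
[[316.5 175.6]
 [315.8 117.6]]
```

View pics/w6.png

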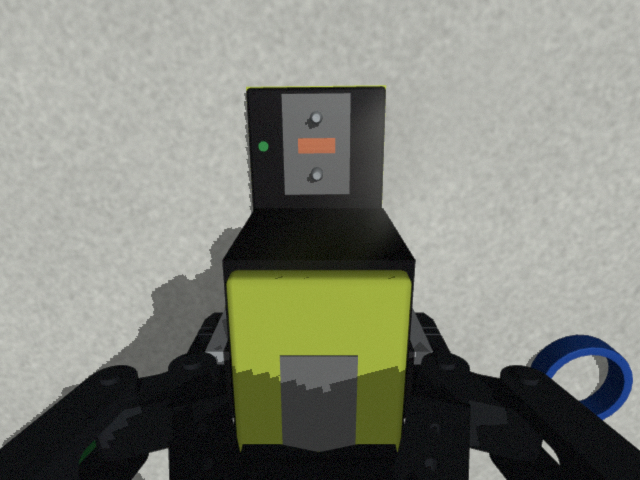

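The peg tips at about (316,118) and (316,175) match the prediction to within 1 px. Now the relative move, with everything measured in the same tool frame.

```bash
cat >> h.py <<'E'
def pegs(img,cam,guess,z=40):
    G=cv2.cvtColor(img,cv2.COLOR_RGB2GRAY);P=[]
    for u,v in guess:
        w=G[v-9:v+10,u-9:u+10].astype(float);n,l,s_,ce=cv2.connectedComponentsWithStats((w>np.percentile(w,88)).astype(np.uint8))
        k=1+np.argmin(np.hypot(*(ce[1:]-9).T));P.append(ce[k]+[u-9,v-9])
    W=[ray(*p,cam,z) for p in P];y=W[1]-W[0];print(P,np.linalg.norm(y));return (W[0]+W[1])/2,np.arctan2(y[1],y[0])
E
python3 - <<'E'
from h import *
d=np.load('w6.npz');cam=(d['T'],*d['c']);img=cv2.imread('pics/w6.png')[:,:,::-1].copy()
c,a=pegs(img,cam,[(316,175),(316,118)]);print(c,a,'station x',a-np.pi/2)
s=read_state();j=a-np.pi/2;R0=np.array([[-np.sin(j),np.cos(j)],[np.cos(j),np.sin(j)]])  # tool x,y columns
tx=np.array([-np.sin(j),np.cos(j)]);ty=np.array([np.cos(j),np.sin(j)])
print(R.from_quat(s['ee_rot']).as_matrix()[:2,:2],tx,ty)
off=-1.7*tx-0.2*ty
print('target TCP',c[:2]-off,'dp',c[:2]-off-s['position'][:2],'dyaw',j-jaw(s['ee_rot']))
E
```

```text
[array([316.5, 175. ]), array([316. , 117.5])] 43.639090221286715
[650.1466361  115.55484547  40.        ] -0.20977030318147827 station x -1.780566629976375
[[ 0.97682437 -0.2140415 ]
 [-0.21404162 -0.97682453]] [ 0.97807877 -0.20823524] [-0.20823524 -0.97807877]
target TCP [651.76772296 115.00522981] dp [45.96603845 -9.05812654] dyaw 0.005940184890595113
```

Request:
servo_tool:
  dp:
    - [0.025, -0.005, 0]
    - [0.021, -0.004, -0.02]
    - [0, 0, -0.04]
    - [0, 0, -0.04]
    - [0, 0, -0.02]
  turn:
    - [0, -0.0007, 0.007]
    - [0, 0, 0]
    - [0, 0, 0]
    - [0, 0, 0]
    - [0, 0, 0]
  fingers: [0.03, 0.03, 0.03, 0.03, 0.03]

```text
clock: 10.92
position: [655.2, 115.1, 112.9]
ee_rot: [0.995, -0.104, 0.005, -0.002]
contact_force: [-0.1, -0.1, -3.0]
gripper_width: 49.6
```

```bash
python3 -c "
from h import *
s=st();print(np.array([651.8,115.0])-s['position'][:2],-1.779-jaw(s['ee_rot']))"
```

```text
10.925 [655.2 115.1 112.9] tilt [0.0097 0.0028] jaw -1.7797195333063751 F [-0.1 -0.1 -3. ] q [ 0.42  0.54 -0.05  0.   -0.97  0.94] 49.57367858091463
[-3.35456267 -0.11238277] 0.0007195333063751974
```

Request:
servo_tool:
  dp:
    - [-0.0035, 0, -0.015]
    - [0, 0, -0.015]
    - [0, 0, 0]
    - [0, 0, 0]
    - [0, 0, 0]
  turn:
    - [-0.003, 0.01, 0]
    - [0, 0, 0]
    - [0, 0, 0]
    - [0, 0, 0]
    - [0, 0, 0]
  fingers: [0.03, 0.03, 0.03, 0.03, 0.03]

```text
clock: 11.55
position: [652.4, 115.3, 82.1]
ee_rot: [0.995, -0.104, 0.0, 0.0]
contact_force: [-0.4, -0.0, -2.6]
gripper_width: 49.5
```

```bash
python3 - <<'E'
from h import *
s=st();print(np.array([651.8,115.0])-s['position'][:2],-1.779-jaw(s['ee_rot']))
ims=[]
b=np.array([650.1,115.6]);y=np.array([np.cos(-.208),np.sin(-.208)])
s,img,cam=wcam();cv2.imwrite('pics/w7.png',img[:,:,::-1])
for n,c,ctr in(('scene',SC,b),('side',SD,b)):
    g=get_image(n);u,v=proj(np.array([[*b,50]]),*c)[0].astype(int)
    ims.append(cv2.resize(g['img'][v-45:v+45,u-60:u+60,::-1],(400,300),interpolation=cv2.INTER_CUBIC))
ims.append(cv2.resize(img[:,:,::-1],(400,300)))
cv2.imwrite('pics/c7.png',np.vstack([np.hstack(ims[:2]),np.hstack([ims[2],ims[2]*0])]))
# predicted deck far corners in wrist
x=np.array([y[1],-y[0]])*-1
x=np.array([np.cos(-1.779),np.sin(-1.779)])
print(proj(np.array([[*(b+45*y+55*x),24],[*(b+45*y-55*x),24]]),*cam).round(1))
E
```

```text
11.55 [652.4 115.3  82.1] tilt [ 0.0004 -0.0006] jaw -1.7793615185925578 F [-0.4 -0.  -2.6] q [ 0.42  0.57 -0.08  0.   -0.92  0.94] 49.54199310293852
[-0.55618292 -0.3237384 ] 0.00036151859255784125
[[434.  178.4]
 [201.1 178.8]]
```

View pics/c7.png

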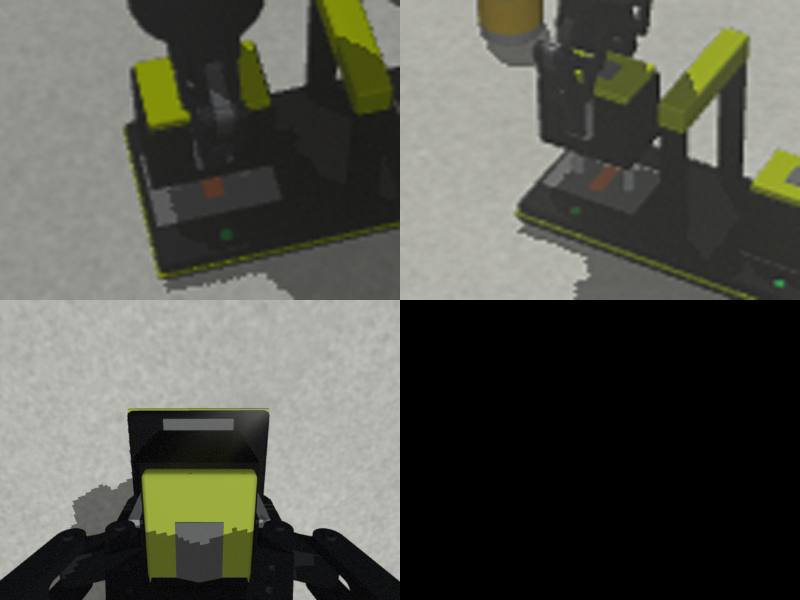

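Request:
servo_tool:
  dp:
    - [-0.0006, -0.0003, -0.01]
    - [0, 0, -0.008]
    - [0, 0, -0.002]
    - [0, 0, 0]
    - [0, 0, 0]
  turn:
    - [0, 0, 0]
    - [0, 0, 0]
    - [0, 0, 0]
    - [0, 0, 0]
    - [0, 0, 0]
  fingers: [0.03, 0.03, 0.03, 0.03, 0.03]

```text
clock: 12.32
position: [651.4, 114.8, 60.3]
ee_rot: [0.995, -0.104, -0.0, 0.0]
contact_force: [-0.2, 0.7, -2.1]
gripper_width: 49.6
```

```bash
python3 -c "
from h import *
s=st();print(np.array([651.8,115.0])-s['position'][:2],-1.779-jaw(s['ee_rot']))"
```

```text
12.325 [651.4 114.8  60.3] tilt [-0.0003 -0.0008] jaw -1.7795046440010218 F [-0.2  0.7 -2.1] q [ 0.42  0.6  -0.1   0.   -0.88  0.94] 49.64861770748944
[0.40600832 0.15066589] 0.0005046440010219033
```

Request:
servo_tool:
  dp:
    - [0.0004, 0.0002, -0.002]
    - [0, 0, -0.002]
    - [0, 0, -0.002]
    - [0, 0, 0]
    - [0, 0, 0]
  turn:
    - [0, 0, 0]
    - [0, 0, 0]
    - [0, 0, 0]
    - [0, 0, 0]
    - [0, 0, 0]
  fingers: [0.03, 0.03, 0.03, 0.03, 0.03]

```text
clock: 12.95
position: [651.8, 115.5, 54.7]
ee_rot: [0.995, -0.104, 0.0, 0.0]
contact_force: [-1.0, 0.1, -3.4]
gripper_width: 49.3
```

Request:
servo_tool:
  dp:
    - [0, -0.0003, -0.002]
    - [0, 0, -0.002]
    - [0, 0, -0.002]
    - [0, 0, 0]
    - [0, 0, 0]
  turn:
    - [0, 0, 0]
    - [0, 0, 0]
    - [0, 0, 0]
    - [0, 0, 0]
    - [0, 0, 0]
  fingers: [0.03, 0.03, 0.03, 0.03, 0.03]

```text
clock: 13.58
position: [651.4, 115.4, 48.0]
ee_rot: [0.995, -0.104, -0.0, 0.0]
contact_force: [-1.3, 1.6, -1.2]
gripper_width: 49.6
```

Request:
servo_tool:
  dp:
    - [0, 0, -0.0015]
    - [0, 0, -0.0015]
    - [0, 0, -0.0015]
    - [0, 0, 0]
    - [0, 0, 0]
  turn:
    - [0, 0, 0]
    - [0, 0, 0]
    - [0, 0, 0]
    - [0, 0, 0]
    - [0, 0, 0]
  fingers: [0.03, 0.03, 0.03, 0.03, 0.03]

```text
clock: 14.2
position: [651.4, 115.5, 43.2]
ee_rot: [0.995, -0.104, -0.0, 0.0]
contact_force: [-1.4, 1.6, -1.9]
gripper_width: 49.5
```

Request:
servo_tool:
  dp:
    - [0, 0, -0.0006]
    - [0, 0, 0]
    - [0, 0, 0]
    - [0, 0, 0]
    - [0, 0, 0]
  turn:
    - [0, 0, 0]
    - [0, 0, 0]
    - [0, 0, 0]
    - [0, 0, 0]
    - [0, 0, 0]
  fingers: [0.03, 0.055, 0.075, 0.0854, 0.0854]

```text
clock: 14.82
position: [653.6, 115.3, 44.6]
ee_rot: [0.995, -0.104, 0.002, -0.0]
contact_force: [0.1, 0.2, 0.3]
gripper_width: 85.5
```

Request:
servo_tool:
  dp:
    - [0, 0, 0]
    - [0, 0, 0]
    - [0, 0, 0.02]
    - [0, 0, 0.04]
    - [0, 0, 0.05]
  turn:
    - [0, 0, 0]
    - [0, 0, 0]
    - [0, 0, 0]
    - [0, 0, 0]
    - [0, 0, 0]
  fingers: [0.0854, 0.0854, 0.0854, 0.0854, 0.0854]

```text
clock: 15.45
position: [650.3, 114.1, 151.5]
ee_rot: [0.995, -0.104, -0.003, 0.002]
contact_force: [-0.0, 1.0, -0.3]
gripper_width: 85.3
```

Request:
servo_tool:
  dp:
    - [0, 0, 0.05]
    - [0, 0, 0.04]
    - [0, 0, 0.02]
    - [0, 0, 0]
    - [0, 0, 0]
  turn:
    - [0, 0, 0]
    - [0, 0, 0]
    - [0, 0, 0]
    - [0, 0, 0]
    - [0, 0, 0]
  fingers: [0.0854, 0.0854, 0.0854, 0.0854, 0.0854]

```text
clock: 16.08
position: [650.8, 114.3, 269.3]
ee_rot: [0.995, -0.104, 0.0, 0.0]
contact_force: [-0.7, 0.2, -1.2]
gripper_width: 85.3
```

```bash
python3 - <<'E'
from h import *
st();s,img,cam=wcam();cv2.imwrite('pics/w8.png',img[:,:,::-1]);np.savez('w8.npz',T=cam[0],c=np.array(cam[1:]))
ims=[]
for n,c in(('scene',SC),('side',SD)):
    g=get_image(n);u,v=proj(np.array([[600,125,50.]]),*c)[0].astype(int)
    ims.append(cv2.resize(g['img'][v-60:v+60,u-80:u+80,::-1],(400,300),interpolation=cv2.INTER_CUBIC))
cv2.imwrite('pics/c8.png',np.vstack([np.hstack(ims),cv2.resize(img[:,:,::-1],(800,600))[:300]]))
E
```

```text
16.075 [650.8 114.3 269.3] tilt [ 0.0004 -0.0008] jaw -1.7789786209069731 F [-0.7  0.2 -1.2] q [ 0.42  0.43  0.17  0.   -1.31  0.94] 85.27966685066325
```

View pics/c8.png

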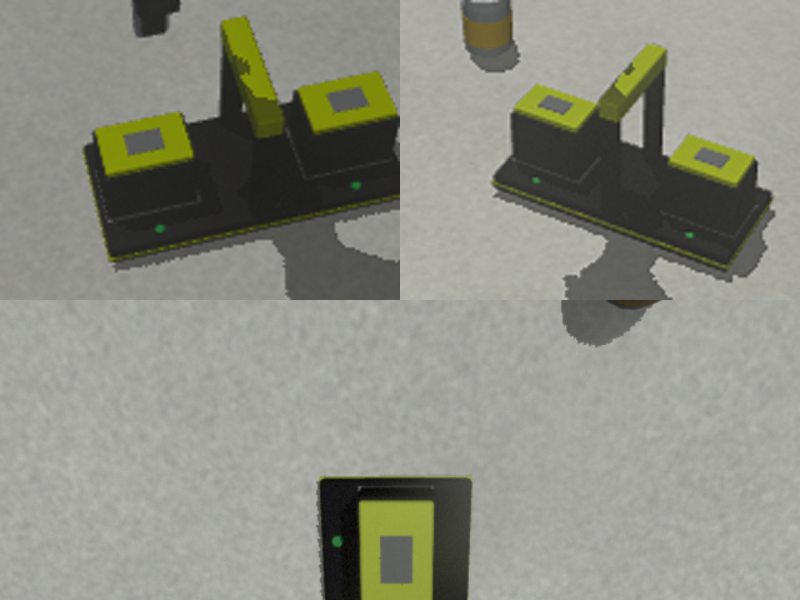

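The combined picture shows the spare pack flat in the bay at the same height as the docked one, with the gripper clear. Now over the handle.

Request:
servo_tool:
  dp:
    - [-0.017, 0.004, 0]
    - [-0.017, 0.004, 0]
    - [-0.017, 0.004, 0]
    - [-0.017, 0.004, 0]
    - [-0.016, 0.003, 0]
  turn:
    - [0, 0, -0.17]
    - [0, 0, -0.18]
    - [0, 0, -0.18]
    - [0, 0, -0.18]
    - [0, 0, -0.18]
  fingers: [0.0854, 0.0854, 0.0854, 0.0854, 0.0854]

```text
clock: 16.85
position: [563.6, 132.8, 261.7]
ee_rot: [0.845, -0.535, -0.005, 0.004]
contact_force: [0.8, 0.3, 0.5]
gripper_width: 85.5
```

Request:
servo_tool:
  dp:
    - [0, 0, 0]
    - [0, 0, 0]
    - [0, 0, 0]
    - [0, 0, 0]
    - [0, 0, 0]
  turn:
    - [0, 0, -0.18]
    - [0, 0, -0.18]
    - [0, 0, -0.18]
    - [0, 0, -0.1]
    - [0, 0, 0]
  fingers: [0.0854, 0.0854, 0.0854, 0.0854, 0.0854]

```text
clock: 17.48
position: [560.6, 132.4, 256.9]
ee_rot: [-0.626, 0.78, 0.008, -0.006]
contact_force: [0.9, 0.1, -0.5]
gripper_width: 85.3
```

```bash
python3 - <<'E'
from h import *
s=st();print(np.array([567,133.2])-s['position'][:2],2.9336-(jaw(s['ee_rot'])%(2*np.pi)))
s,img,cam=wcam();cv2.imwrite('pics/w9.png',img[:,:,::-1])
for q in('handle','spare_pack','docked_pack'):
    print(q,[(round(d['score'],2),np.round(d['box']).tolist()) for d in search_frame(q,'wrist')])
b=search_frame('handle','wrist')
if b:
    q=limequad(img,b[0]['box']);print(q.tolist());W=np.array([ray(u,v,cam,161) for u,v in q]);print(W.round(1),W.mean(0))
E
```

```text
17.475 [560.6 132.4 256.9] tilt [-0.0198  0.0046] jaw 2.92337015597654 F [ 0.9  0.1 -0.5] q [ 0.51  0.29 -0.06 -0.01 -1.24 -0.72] 85.34592368955735
[6.410877   0.78453404] 0.010229844023460277
handle [(0.64, [287.0, 138.0, 39.0, 183.0]), (0.36, [152.0, 131.0, 304.0, 193.0])]
spare_pack [(0.94, [142.0, 166.0, 114.0, 77.0])]
docked_pack [(0.85, [360.0, 168.0, 110.0, 75.0]), (0.17, [288.0, 136.0, 39.0, 185.0])]
[[324.0, 151.0], [324.0, 319.0], [291.0, 319.0], [285.0, 151.0]]
[[545.1  82.8 161. ]
 [567.2 183.6 161. ]
 [587.2 178.9 161. ]
 [566.   78.1 161. ]] [566.35465251 130.83034811 161.        ]
```

View pics/w9.png

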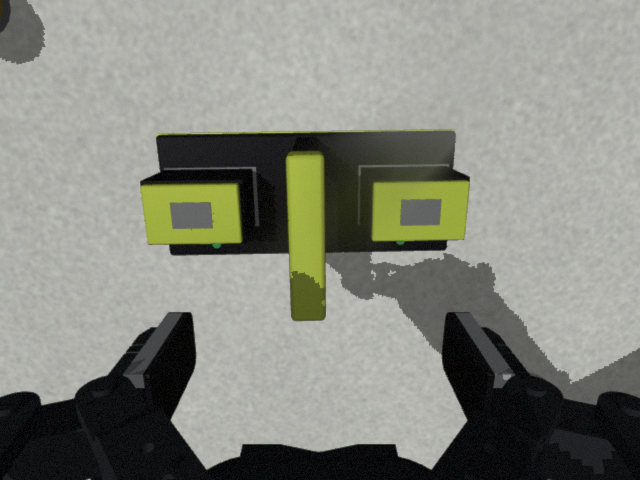

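The view shows the handle bar vertical at columns 287–325, rows 151–319, with both packs seated level on either side. I'll correct the tilt and position and start down.

Request:
servo_tool:
  dp:
    - [0.006, -0.0004, -0.01]
    - [0, 0, -0.025]
    - [0, 0, -0.02]
    - [0, 0, 0]
    - [0, 0, 0]
  turn:
    - [-0.0046, -0.02, 0.01]
    - [0, 0, 0]
    - [0, 0, 0]
    - [0, 0, 0]
    - [0, 0, 0]
  fingers: [0.0854, 0.0854, 0.0854, 0.0854, 0.0854]

```text
clock: 18.35
position: [568.0, 132.4, 203.0]
ee_rot: [-0.631, 0.776, -0.001, 0.003]
contact_force: [-0.2, -0.2, 1.4]
gripper_width: 85.5
```

```bash
python3 - <<'E'
from h import *
s=st();print(np.array([566.6,132])-s['position'][:2],2.9336-(jaw(s['ee_rot'])%(2*np.pi)))
E
```

```text
18.35 [568.  132.4 203. ] tilt [0.0056 0.0013] jaw 2.9369030624916084 F [-0.2 -0.2  1.4] q [ 0.51  0.33 -0.15  0.   -1.09 -0.71] 85.51096677899582
[-1.4453727  -0.43032932] -0.0033030624916081663
```

Request:
servo_tool:
  dp:
    - [-0.0015, -0.0004, -0.02]
    - [0, 0, -0.025]
    - [-0.001, 0, -0.018]
    - [-0.001, 0, -0.005]
    - [0, 0, 0]
  turn:
    - [-0.001, 0.006, -0.003]
    - [0, 0, 0]
    - [0, 0, 0]
    - [0, 0, 0]
    - [0, 0, 0]
  fingers: [0.0854, 0.0854, 0.0854, 0.0854, 0.0854]

```text
clock: 18.98
position: [568.3, 133.6, 139.8]
ee_rot: [-0.631, 0.776, -0.002, 0.006]
contact_force: [-0.9, 0.8, 0.6]
gripper_width: 85.2
```

```bash
python3 - <<'E'
from h import *
s=st();print(np.array([566.6,132])-s['position'][:2],2.9336-(jaw(s['ee_rot'])%(2*np.pi)))
E
```

```text
18.975 [568.3 133.6 139.8] tilt [0.011  0.0048] jaw 2.935670265137542 F [-0.9  0.8  0.6] q [ 0.51  0.39 -0.23  0.   -0.94 -0.72] 85.22662444696307
[-1.65212145 -1.55244398] -0.002070265137541938
```

Request:
servo_tool:
  dp:
    - [-0.0017, -0.0013, -0.009]
    - [0, 0, 0]
    - [0, 0, 0]
    - [0, 0, 0]
    - [0, 0, 0]
  turn:
    - [-0.005, 0.011, -0.002]
    - [0, 0, 0]
    - [0, 0, 0]
    - [0, 0, 0]
    - [0, 0, 0]
  fingers: [0.0854, 0.0854, 0.0854, 0.0854, 0.0854]

```text
clock: 19.6
position: [567.9, 132.8, 132.8]
ee_rot: [-0.63, 0.777, -0.001, 0.002]
contact_force: [0.5, -0.3, 0.2]
gripper_width: 85.3
```

```bash
python3 - <<'E'
from h import *
s=st();print(np.array([566.6,132])-s['position'][:2],2.9336-(jaw(s['ee_rot'])%(2*np.pi)))
E
```

```text
19.6 [567.9 132.8 132.8] tilt [0.0036 0.0013] jaw 2.93401108972651 F [ 0.5 -0.3  0.2] q [ 0.51  0.4  -0.24  0.   -0.93 -0.72] 85.28907548926324
[-1.28138247 -0.79524845] -0.0004110897265099389
```

Request:
servo_tool:
  dp:
    - [-0.001, -0.0006, -0.003]
    - [0, 0, 0]
    - [0, 0, 0]
    - [0, 0, 0]
    - [0, 0, 0]
  turn:
    - [-0.001, 0.0036, 0]
    - [0, 0, 0]
    - [0, 0, 0]
    - [0, 0, 0]
    - [0, 0, 0]
  fingers: [0.0854, 0.05, 0.03, 0.01, 0.01]

```text
clock: 20.23
position: [566.5, 132.1, 129.8]
ee_rot: [-0.63, 0.777, 0.0, -0.0]
contact_force: [-1.3, -0.3, 2.1]
gripper_width: 21.6
```

Request:
servo_tool:
  dp:
    - [0, 0, 0]
    - [0, 0, 0]
    - [0, 0, 0]
    - [0, 0, 0]
    - [0, 0, 0]
  turn:
    - [0, 0, 0]
    - [0, 0, 0]
    - [0, 0, 0]
    - [0, 0, 0]
    - [0, 0, 0]
  fingers: [0.01, 0.01, 0.01, 0.01, 0.01]

```text
clock: 20.85
position: [566.5, 132.1, 129.7]
ee_rot: [-0.63, 0.777, 0.0, -0.0]
contact_force: [0.1, 0.1, 0.4]
gripper_width: 21.1
```

```bash
python3 - <<'E'
from h import *
s=st();print(s['wrist_torque'])
E
```

```text
20.85 [566.5 132.1 129.7] tilt [-0.0008  0.0001] jaw 2.9339626483324244 F [0.1 0.1 0.4] q [ 0.51  0.4  -0.24 -0.   -0.93 -0.71] 21.086736299620267
[-0.00867061  0.18600681  0.00261819]
```

Request:
servo_tool:
  dp:
    - [0, 0, 0.004]
    - [0, 0, 0.008]
    - [0, 0, 0.008]
    - [0, 0, 0.006]
    - [0, 0, 0]
  turn:
    - [0, 0, 0]
    - [0, 0, 0]
    - [0, 0, 0]
    - [0, 0, 0]
    - [0, 0, 0]
  fingers: [0.01, 0.01, 0.01, 0.01, 0.01]

```text
clock: 21.48
position: [562.5, 130.9, 152.1]
ee_rot: [-0.629, 0.777, 0.003, -0.005]
contact_force: [0.7, 0.3, -7.4]
gripper_width: 21.0
```

```bash
python3 - <<'E'
from h import *
s=st();print(s['wrist_torque'])
E
```

```text
21.475 [562.5 130.9 152.1] tilt [-0.0119 -0.0023] jaw 2.9314641590109973 F [ 0.7  0.3 -7.4] q [ 0.51  0.38 -0.21 -0.   -0.99 -0.71] 20.978917848986026
[ 0.03693507 -0.07360214  0.04149773]
```

Request:
servo_tool:
  dp:
    - [0.001, 0, 0.008]
    - [0.001, 0, 0.012]
    - [0.001, 0, 0.012]
    - [0.001, 0, 0.012]
    - [0, 0, 0.006]
  turn:
    - [0.001, -0.006, 0]
    - [0, -0.005, 0]
    - [0, -0.004, 0]
    - [0, -0.004, 0]
    - [0, -0.003, 0]
  fingers: [0.01, 0.01, 0.01, 0.01, 0.01]

```text
clock: 22.1
position: [566.4, 130.7, 205.7]
ee_rot: [-0.629, 0.777, -0.004, 0.004]
contact_force: [-0.1, 0.5, -8.1]
gripper_width: 21.3
```

```bash
python3 - <<'E'
from h import *
s=st();print(s['wrist_torque'])
E
```

```text
22.1 [566.4 130.7 205.7] tilt [ 0.0113 -0.0012] jaw 2.9312694917795774 F [-0.1  0.5 -8.1] q [ 0.51  0.32 -0.15  0.01 -1.08 -0.72] 21.278486073195005
[0.01622061 0.03012549 0.03609407]
```

Request:
servo_tool:
  dp:
    - [0, 0, 0.008]
    - [0, 0, 0.01]
    - [0, 0, 0.005]
    - [0, 0, 0]
    - [0, 0, 0]
  turn:
    - [0, 0.006, 0]
    - [0, 0, 0]
    - [0, 0, 0]
    - [0, 0, 0]
    - [0, 0, 0]
  fingers: [0.01, 0.01, 0.01, 0.01, 0.01]

```text
clock: 22.72
position: [565.9, 130.7, 230.1]
ee_rot: [-0.629, 0.778, -0.002, 0.001]
contact_force: [-0.2, -0.6, -8.0]
gripper_width: 21.1
```

```bash
python3 - <<'E'
from h import *
s=st();print(s['wrist_torque'])
E
```

```text
22.725 [565.9 130.7 230.1] tilt [ 0.0041 -0.0009] jaw 2.930961760598482 F [-0.2 -0.6 -8. ] q [ 0.51  0.31 -0.11  0.   -1.15 -0.72] 21.067102478683235
[-0.03491863  0.06804165  0.00601646]
```

Height gain is 100 mm. I'll hold still, then check visually.

Request:
servo_tool:
  dp:
    - [0, 0, 0]
    - [0, 0, 0]
    - [0, 0, 0]
    - [0, 0, 0]
    - [0, 0, 0]
  turn:
    - [0, 0.003, 0]
    - [0, 0, 0]
    - [0, 0, 0]
    - [0, 0, 0]
    - [0, 0, 0]
  fingers: [0.01, 0.01, 0.01, 0.01, 0.01]

```text
clock: 23.35
position: [565.4, 130.6, 228.9]
ee_rot: [-0.629, 0.778, -0.0, -0.001]
contact_force: [0.5, -0.0, -8.2]
gripper_width: 21.2
```

```bash
python3 - <<'E'
from h import *
s=st();print(s['joint_vel'],s['wrist_torque'])
s,img,cam=wcam();ims=[]
for n,c in(('scene',SC),('side',SD)):
    g=get_image(n);u,v=proj(np.array([[566,131,170.]]),*c)[0].astype(int)
    ims.append(cv2.resize(g['img'][v-75:v+75,u-100:u+100,::-1],(400,300),interpolation=cv2.INTER_CUBIC))
ims.append(cv2.resize(img[:,:,::-1],(400,300)))
cv2.imwrite('pics/c10.png',np.vstack([np.hstack(ims[:2]),np.hstack([ims[2],ims[2]*0])]))
st()
E
```

```text
23.35 [565.4 130.6 228.9] tilt [-0.0012 -0.0018] jaw 2.9308842255434717 F [ 0.5 -0.  -8.2] q [ 0.51  0.31 -0.11  0.   -1.15 -0.72] 21.23950889320288
[-2.90021940e-04  6.02264721e-04  2.06270270e-05  1.49925219e-03
  1.31212272e-03  3.25994133e-04] [-0.03867529  0.02707672 -0.01398989]
23.5 [565.5 130.6 229. ] tilt [-0.0011 -0.0017] jaw 2.9308840978487036 F [ 0.6  0.5 -8.3] q [ 0.51  0.31 -0.11  0.   -1.15 -0.72] 20.894126036147092
```

View pics/c10.png

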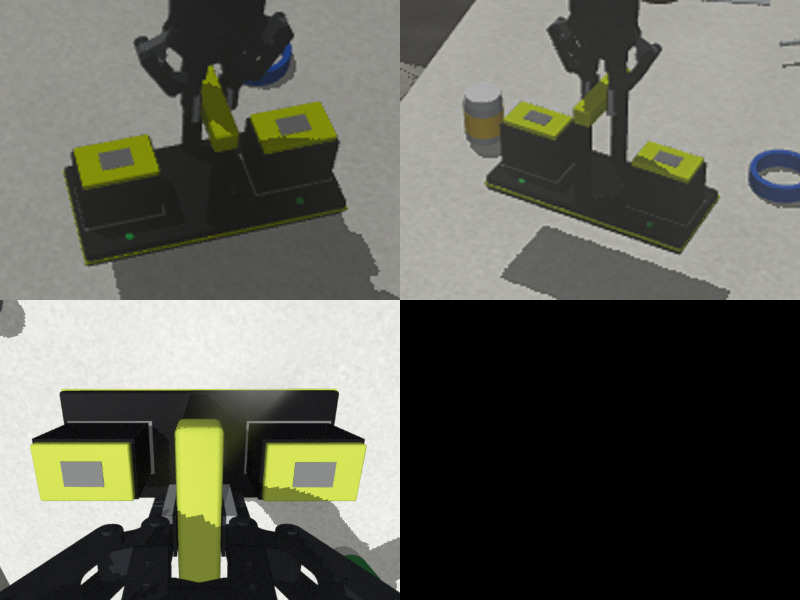

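The station hangs level from the bar, its shadow clear of it, with both packs seated symmetrically and the bystanders in place. The arm is still, so I'm handing in.

```bash
python3 -c "
from bench import *
print(job_done())"
```

```text
the job is handed in; nothing more can be done
None
```

I seated the spare pack on the empty bay's pegs and let go of it. I then lifted the station by its handle and handed the job in at about 23.5 s, with the arm still holding it. The hand-in gives no verdict.

**Seating:** The pack went down with no more than about 3.5 N on the wrist. After release, the pictures showed it flat in the bay and level with the docked pack.

**Final hold:**
- The tool had risen about 99 mm from where it gripped the handle, and joint speeds were close to zero.
- Tool tilt was 0.002 rad. I did not measure the station's own tilt, but in the pictures it hangs level.
- The wrist carried 8.3 N, which fits the station plus both packs. The fingers were closed to 21 mm on the 22 mm bar.
- Both packs looked seated, and the tin and tape roll stood untouched. The glue bottle was only partly in the last pictures; I never moved the arm near it.

**Where measurements disagreed:** The first fit from the fixed cameras was about 4–5 mm off the wrist-camera measurements, so I used the wrist values. Two ways of finding where the pack sat in the gripper differed by about 2 mm. I used the direct view of the held pack, and it went onto the pegs without binding. No check failed.

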